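# Sort look-alike sample canisters by weight into a socket block

### The job

The three canisters look alike, but one is empty, one has an aluminium core and one a steel core: lift each a little to judge its weight, then set the empty one in the well with one stud, the aluminium-cored one in the well with two studs and the steel-cored one in the well with three. Press each firmly down until its foot plate is on the bottom stop, never with more than 25 N on the block, and let go, leaving it upright. Use the canisters, not the fingers, to push the plates down, do not tip a canister over, and leave the glassware and other things where they are.

Things in the scene. Friction and masses are not known exactly. Their poses are not given: they have to be found in the camera images.
- block: white plastic socket block fixed to the bench, 235 x 105 mm and 50 mm tall; origin under its centre, z up. A row of three round wells runs along its x, at x = -75, 0 and +75 mm, y = 0. On the +y margin of its top each well has small round dark studs (9 mm wide, 4 mm high): one stud at x = -75, two at x = 0, three at x = +75 mm
- well_1 (a point): centre of the mouth (at the top face, 50 mm above the bench) of the well with 1 stud: a vertical round bore 51 mm wide with a 2 mm chamfer, axes as the block's; it is for the empty canister, about 140 g
- well_2 (a point): centre of the mouth (at the top face, 50 mm above the bench) of the well with 2 studs: a vertical round bore 51 mm wide with a 2 mm chamfer, axes as the block's; it is for the canister with an aluminium core, about 280 g
- well_3 (a point): centre of the mouth (at the top face, 50 mm above the bench) of the well with 3 studs: a vertical round bore 51 mm wide with a 2 mm chamfer, axes as the block's; it is for the canister with a steel core, about 460 g
- plate_1 (a joint): how far (m) the steel foot plate in the well with 1 stud has gone down: 0 = top of plate 18 mm below the mouth, 0.014 = at its hard bottom stop, 32 mm below the mouth. The plate has a stiffly sprung top that gives 1 mm per 8 N. A brake holds it with about 9 N, so it stays where it is left; no canister sinks it by its own weight. Starts somewhere within its first 4 mm
- plate_2 (a joint): how far (m) the steel foot plate in the well with 2 studs has gone down: 0 = top of plate 18 mm below the mouth, 0.014 = at its hard bottom stop, 32 mm below the mouth. The plate has a stiffly sprung top that gives 1 mm per 8 N. A brake holds it with about 9 N, so it stays where it is left; no canister sinks it by its own weight. Starts somewhere within its first 4 mm
- plate_3 (a joint): how far (m) the steel foot plate in the well with 3 studs has gone down: 0 = top of plate 18 mm below the mouth, 0.014 = at its hard bottom stop, 32 mm below the mouth. The plate has a stiffly sprung top that gives 1 mm per 8 N. A brake holds it with about 9 N, so it stays where it is left; no canister sinks it by its own weight. Starts somewhere within its first 4 mm
- can_a_center (a point): one of three canisters that look exactly alike: plain aluminium cylinder, 48 mm in diameter, 95 mm tall, 3 mm chamfer at the foot, standing upright; this point is on its axis half-way up, z along the axis. One of the three is empty (about 140 g), one has an aluminium core (about 280 g), one a steel core (about 460 g); each weight varies up to 8 %; which is which changes from run to run and cannot be seen
- can_b_center (a point): one of three canisters that look exactly alike: plain aluminium cylinder, 48 mm in diameter, 95 mm tall, 3 mm chamfer at the foot, standing upright; this point is on its axis half-way up, z along the axis. One of the three is empty (about 140 g), one has an aluminium core (about 280 g), one a steel core (about 460 g); each weight varies up to 8 %; which is which changes from run to run and cannot be seen
- can_c_center (a point): one of three canisters that look exactly alike: plain aluminium cylinder, 48 mm in diameter, 95 mm tall, 3 mm chamfer at the foot, standing upright; this point is on its axis half-way up, z along the axis. One of the three is empty (about 140 g), one has an aluminium core (about 280 g), one a steel core (about 460 g); each weight varies up to 8 %; which is which changes from run to run and cannot be seen
- flask_a: bystander, to be left alone: stoppered conical glass flask, 76 mm wide, 137 mm tall; origin at the centre of its underside
- flask_b: bystander, to be left alone: stoppered conical glass flask, 68 mm wide, 127 mm tall; origin at the centre of its underside
- dish: bystander, to be left alone: covered glass dish, 88 mm wide, 16 mm tall; origin at the centre of its underside
- stopper: bystander, to be left alone: black rubber stopper, 26 mm wide, 26 mm tall, among the canisters; origin at the centre of its underside
- spatula: bystander, to be left alone: small flat steel laboratory spatula, 185 mm long along its x, 12 mm wide, 5 mm tall, lying among the canisters; origin at the centre of its underside
- reagent: bystander, to be left alone: amber reagent jar, 64 mm wide, 120 mm tall; origin at the centre of its underside
- mortar: bystander, to be left alone: white ceramic bowl, 90 mm wide, 50 mm tall; origin at the centre of its underside
Not all that is in view belongs to the job. Leave any pink or turquoise look-alike of the part that bears can_b_center alone.

How it is judged:
By the outcome, as a careful person would: the job done as asked, in the order asked, and still so for the second after the job is handed in, with the robot touching nothing.
It also fails if it takes over 72 s, if anything falls off the work surface, if the arm or the gripper's body presses on something with over 40 N, if the wrist force passes 120 N, or if a joint passes its speed limit or range.

### The arm

A 7-joint arm with a two-finger parallel gripper is mounted at the origin on the work surface. World frame = base frame: x ahead of the robot, y to its left, z up, the work surface at z = 0. Lengths are in m, angles in degrees, forces in N, time in s.
With the tool pointing down it reaches from about 0.425 to 0.875 m from the base axis. Payload 4.7 kg.
Tool frame: the origin (TCP) lies midway between the tips of the shut fingers; the grasp point (between the pads) lies env.grip_point_offset behind it (env.grip_point_offset is the distance from the TCP to the grasp point, in m); z points along the fingers, y is the line along which they close (so a half turn about z gives the same grasp; the last joint's range is limited). The gripper opens to 87 mm and grips with 3 to 60 N. Pads are 19 mm wide; open, the fingers measure 117 mm over their backs; the gripper's body (75 mm by 190 mm) begins 51 mm behind the grasp point.
Start: joints at [-69.551, 18.392, -4.016, 83.108, 1.295, 78.541, -3.26], TCP at [0.219, 0.612, 0.188] pointing down, gripper open.
Joint ranges: [-163.93, 163.93], [-17.29, 119.83], [-79.2, 71.16], [3.27, 140.29], [-89.18, 269.18], [5.43, 117.66], [-154.24, 154.24]. Speed limits (degrees/s): [147.25, 147.25, 180, 180, 180, 180, 180].

### API

Orientations are given as [roll, pitch, yaw] about the fixed x, y, z axes, in that order (R = Rz(yaw) Ry(pitch) Rx(roll)).
In Python, from cell import env gives the robot as it stands.
- The arm moves only by the shell command python3 -m creep 'ROWS' [FORCE]. ROWS is a JSON object of lists of equal length, an entry for each row: "translation": the shift along the tool's x, y, z in units of 0.08 m (1.0 is 0.08 m), a list of three; "turn": the turn, a rotation vector about the tool's x, y, z in units of 180 degrees (1.0 is 180 degrees), a list of three; "grip": the opening, from 0 (shut) to 1 (fully open). In form: {"translation": [[x, y, z], ...], "turn": [[ax, ay, az], ...], "grip": [grip, ...]}. A call has 1 to 5 rows; each row shifts and turns the commanded pose from where the row before left it, along the tool's axes as they then stand; what a row does not reach is not made up. A row lasts 1/8 s, in which the tool goes at most 62.5 mm and 10.7 degrees, less where a joint would pass 70% of its speed; a pose out of reach is approached as far as the arm can. A call with a number of a shift or a turn outside -1 to 1 is refused whole. A call with a gripper value outside its range is refused whole. The fingers move at their own pace and stop on an object; FORCE is the grip in N (left out, the last holds). Time passes only in rows, so rows that do not move let the fingers close. It gives the time, the measured TCP pose, the force, the opening and the grip force at its end, in the units of the state.
- env.get_obs(): the state, without advancing time (a new reading comes with each control period).
- env.read_camera(name): name is "scene" or "top" or "wrist"; returns a dict with "frame" (420x560x3 uint8, red, green, blue), "z_map" (420x560 float32, m along the optical axis (not along the pixel's ray), 0 where there is no reading), "K" (3x3 intrinsics, pixels), "D" ([k1, k2, p1, p2, k3] as OpenCV has them; the pictures are not rectified), "rvec" (rotation vector, rad) and "tvec" (3), from world to camera coordinates, as OpenCV has them. Camera axes: x right, y down, z forward; pixel columns grow to the right and rows downward; lengths in m; the calibration is good to about 2 mm. A picture is of the moment at which its call begins.
- env.sign_off(): hands the job in; it is judged then, once.
The state is a dict: "time_s": time; "qpos": joint angles; "joint_velocities": joint speeds; "effort": joint torques, N m; "tool_pos": TCP position; "tool_rot": TCP orientation; "force": force on the tool from outside, world axes, zero at the start; "wrist_torque": the same for the moment, N m; "grip_width": finger opening in m; "grasp_force": force on a finger pad.
Only numpy, scipy, OpenCV 4.12 (cv2) and the standard library are available. Lean on these libraries where they do the work, as an engineer would, in place of code of your own. Each camera call takes 0.05 s, during which the arm holds its last target. There are 200 camera calls.

## Working session

There is one attempt and no reset: what is moved stays moved. The work goes in short steps, Python scripts to look and compute and a shell command to move; the robot and the scene stay as the last step left them, time stands still between calls to the robot, and variables do not carry over. Pictures are saved under pics/ and viewed, at most 10 in all, crops included, and the job is handed in when it is done.

```bash
ls; mkdir -p pics
python3 - <<'E'
from cell import env
import cv2,numpy as np
print(env.get_obs(), env.grip_point_offset)
ims=[]
for n in ["scene","top"]:
    c=env.read_camera(n); np.savez(f"{n}0.npz",**c); print(n,c["K"],c["D"],c["rvec"],c["tvec"])
    cv2.imwrite(f"pics/{n}0.png",c["frame"][:,:,::-1])
E
```

```text
pics
{'time_s': 0.0, 'qpos': array([-69.55363279,  18.43804164,  -4.01701482,  83.17485153,
         1.29329045,  78.53977188,  -3.2623068 ]), 'joint_velocities': array([-0.02410256, -0.02888031,  0.03929874,  0.11543862, -0.0221732 ,
       -0.01687059,  0.01570607]), 'effort': array([-1.18628691e-04, -4.91284633e+01, -4.03884770e-01, -3.12529922e+01,
       -6.39070035e-02,  4.36598633e-02,  1.75655318e-04]), 'tool_pos': array([0.2182731 , 0.61160383, 0.18647374]), 'tool_rot': array([-1.79892488e+02,  3.58040940e-03,  1.60362144e+02]), 'force': array([-0.284567  , -0.99155718,  0.16081188]), 'wrist_torque': array([-0.00849953, -0.00966943,  0.01763758]), 'grasp_force': 0.0, 'grip_width': 0.0871782069698045} 0.0187
scene [[404.22930022   0.         281.86766737]
 [  0.         404.22930022 205.46508896]
 [  0.           0.           1.        ]] [0.02060206 0.         0.         0.         0.        ] [ 1.02634361  2.61265653 -0.83318878] [ 0.37033014 -0.36894209  1.44374431]
top [[387.74375225   0.         285.44564977]
 [  0.         387.74375225 207.93188054]
 [  0.           0.           1.        ]] [-0.00022941  0.          0.          0.          0.        ] [ 2.12286148 -2.13817858  0.22419405] [0.10799339 0.59624363 0.75642821]
```

View pics/scene0.png

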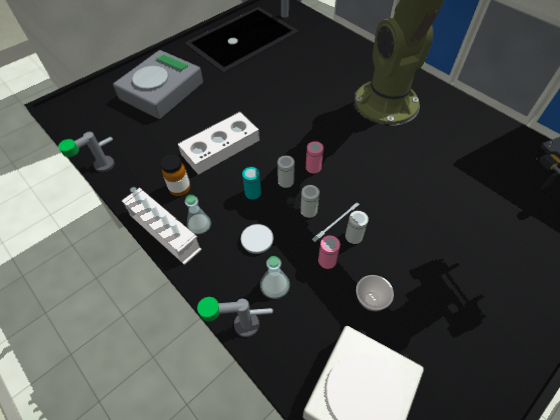

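View pics/top0.png

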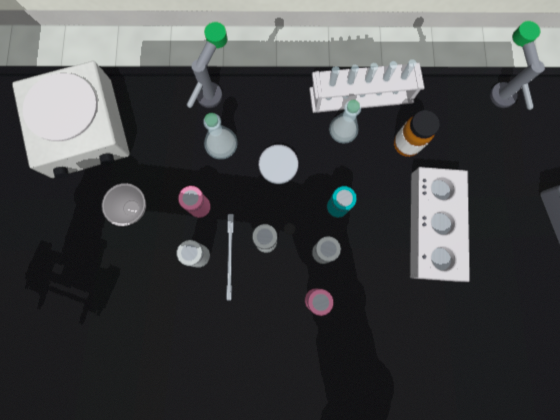

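The scene view shows three plain grey canisters at (286,172), (310,201) and (357,227). In the top view they are at (327,250), (265,238) and (193,254). The look-alikes to avoid are pink at top-view (194,201) and (319,302), and turquoise at (342,201). The block is at top-view (441,224), with one stud at the lower well (442,258), two at the middle (442,222) and three at the upper (442,188).

```bash
cat > h.py <<'E'
import numpy as np, cv2
def cloud(c):
    z=c["z_map"]; h,w=z.shape
    u,v=np.meshgrid(np.arange(w),np.arange(h))
    p=cv2.undistortPoints(np.stack([u,v],-1).reshape(-1,1,2).astype(np.float64),c["K"],c["D"]).reshape(h,w,2)
    P=np.dstack([p*z[...,None],z]); R=cv2.Rodrigues(c["rvec"])[0]
    W=(P-c["tvec"].ravel())@R
    W[z==0]=np.nan
    return W
def ray(c,px,zp):
    p=cv2.undistortPoints(np.array(px,float).reshape(-1,1,2),c["K"],c["D"]).reshape(-1,2)
    R=cv2.Rodrigues(c["rvec"])[0]; o=-R.T@c["tvec"].ravel(); d=np.c_[p,np.ones(len(p))]@R
    return o+d*((zp-o[2])/d[:,2])[:,None]
E
python3 - <<'E'
from h import *
for n in ["top","scene"]:
    c=dict(np.load(n+"0.npz")); W=cloud(c); f=c["frame"]
    print(n,"bench z",np.nanmedian(W[...,2]))
    for lo,hi,tag in [(.086,.104,'can'),(.043,.057,'50'),(.012,.034,'low'),(.104,.16,'tall')]:
        m=((W[...,2]>lo)&(W[...,2]<hi)&(np.hypot(W[...,0],W[...,1])<1.1)&(np.hypot(W[...,0],W[...,1])>.25)).astype(np.uint8)
        k,l,s,ce=cv2.connectedComponentsWithStats(m)
        for i in range(1,k):
            if s[i,4]<(25): continue
            q=W[l==i]; (cx,cy),(w,h),a=cv2.minAreaRect(q[:,:2].astype(np.float32))
            print(tag,ce[i].round(),s[i,4],"xy",np.round([cx,cy],4),"wh",np.round([w,h],3),round(a),"z",np.median(q[:,2]).round(4),"rgb",f[l==i].mean(0).round())
E
```

```text
top bench z 0.0005123944344899735
can [ 59. 107.] 4592 xy [0.7995 0.5693] wh [0.195 0.175] 18 z 0.0932 rgb [218. 216. 218.]
can [405.  73.] 34 xy [ 0.8841 -0.1558] wh [0.016 0.008] 50 z 0.0954 rgb [149. 157. 161.]
can [523.  77.] 92 xy [ 0.8749 -0.4126] wh [0.028 0.015] 38 z 0.0948 rgb [83. 86. 91.]
can [203.  78.] 63 xy [0.8722 0.2779] wh [0.014 0.028] 17 z 0.0943 rgb [89. 92. 98.]
can [369.  77.] 34 xy [ 0.8749 -0.077 ] wh [0.015 0.007] 66 z 0.0946 rgb [147. 155. 159.]
can [387.  75.] 37 xy [ 0.8786 -0.1169] wh [0.015 0.006] 69 z 0.0958 rgb [152. 160. 164.]
can [332.  80.] 35 xy [0.8674 0.0021] wh [0.016 0.007] 65 z 0.0948 rgb [151. 158. 163.]
can [351.  79.] 33 xy [ 0.8707 -0.0381] wh [0.015 0.005] 78 z 0.0956 rgb [148. 156. 160.]
can [349. 116.] 50 xy [ 0.7869 -0.0302] wh [0.027 0.011] 66 z 0.0943 rgb [146. 163. 168.]
can [415. 134.] 214 xy [ 0.7498 -0.1721] wh [0.062 0.039] 50 z 0.0939 rgb [126.  78.  21.]
can [102. 122.] 35 xy [0.7743 0.4838] wh [0.019 0.019] 80 z 0.0867 rgb [218. 219. 216.]
can [ 91. 137.] 56 xy [0.7459 0.5045] wh [0.016 0.042] 90 z 0.0867 rgb [220. 222. 219.]
[... 10538 characters left out ...]
y [ 0.8885 -0.1564] wh [0.015 0.018] 7 z 0.1242 rgb [148. 160. 159.]
tall [144. 200.] 66 xy [ 0.8842 -0.118 ] wh [0.016 0.014] 47 z 0.1245 rgb [192. 202. 201.]
tall [191. 201.] 136 xy [ 0.7968 -0.0313] wh [0.028 0.032] 53 z 0.1238 rgb [106. 152. 131.]
tall [153. 208.] 66 xy [ 0.8804 -0.0793] wh [0.017 0.015] 55 z 0.125 rgb [193. 203. 202.]
tall [163. 217.] 67 xy [ 0.8771 -0.0385] wh [0.016 0.015] 59 z 0.125 rgb [197. 206. 205.]
tall [173. 226.] 66 xy [0.8724 0.0012] wh [0.016 0.015] 14 z 0.1252 rgb [198. 207. 205.]
tall [273. 264.] 187 xy [0.7638 0.252 ] wh [0.029 0.033] 49 z 0.1311 rgb [115. 160. 140.]
tall [220. 308.] 782 xy [0.9162 0.2626] wh [0.043 0.105] 53 z 0.1444 rgb [ 57. 146.  97.]
```

Possible confusions: pink canisters at top-view (191,198) and (320,301), turquoise at (344,198). The wanted plain aluminium ones are at (264,236), (328,248) and (189,252). I'll check that choice in a crop and get the well centres from their rims.

Run:
```python
from h import *
c=dict(np.load("top0.npz"))
cv2.imwrite("pics/crop.png",cv2.resize(c["frame"][165:320,165:480,::-1],None,fx=2.5,fy=2.5,interpolation=cv2.INTER_CUBIC))
for n in ["top","scene"]:
    c=dict(np.load(n+"0.npz")); W=cloud(c)
    m=((abs(W[...,2]-.05)<.005)&(np.hypot(W[...,0]-.566,W[...,1]+.229)<.15)).astype(np.uint8)
    cs,h=cv2.findContours(m,cv2.RETR_CCOMP,cv2.CHAIN_APPROX_NONE)
    i=max(range(len(cs)),key=lambda i:cv2.contourArea(cs[i]))
    q=ray(c,cs[i],.05)[:,:2].astype(np.float32); print(n,cv2.minAreaRect(q))
    for k in range(len(cs)):
        if h[0][k][3]==i and len(cs[k])>25:
            q=ray(c,cs[k],.05)[:,:2]; A=np.c_[2*q,np.ones(len(q))]; s=np.linalg.lstsq(A,(q**2).sum(1),rcond=None)[0]
            print("hole",s[:2].round(4),"d",2*np.sqrt(s[2]+s[0]**2+s[1]**2), cv2.minEnclosingCircle(q.astype(np.float32)))
```

```text
top ((0.566230297088623, -0.22776147723197937), (0.10793222486972809, 0.2354271411895752), 85.3662109375)
hole [ 0.4913 -0.2213] d 0.05135335798512059 ((0.49101167917251587, -0.22140611708164215), 0.0271710604429245)
hole [ 0.5656 -0.2275] d 0.051457938549091635 ((0.5654480457305908, -0.2278212606906891), 0.027063598856329918)
hole [ 0.6402 -0.2338] d 0.05144953433642825 ((0.6401215195655823, -0.23340490460395813), 0.02696644701063633)
scene ((0.5680012702941895, -0.2270013689994812), (0.11182181537151337, 0.2375071495771408), 85.3700180053711)
hole [ 0.6429 -0.2332] d 0.05104492979836339 ((0.6420654058456421, -0.23435229063034058), 0.028422486037015915)
hole [ 0.5678 -0.2267] d 0.0514400235155086 ((0.5668174624443054, -0.22722825407981873), 0.030910717323422432)
hole [ 0.4936 -0.2214] d 0.05170703054908018 ((0.49342525005340576, -0.22219014167785645), 0.027963977307081223)
```

View pics/crop.png

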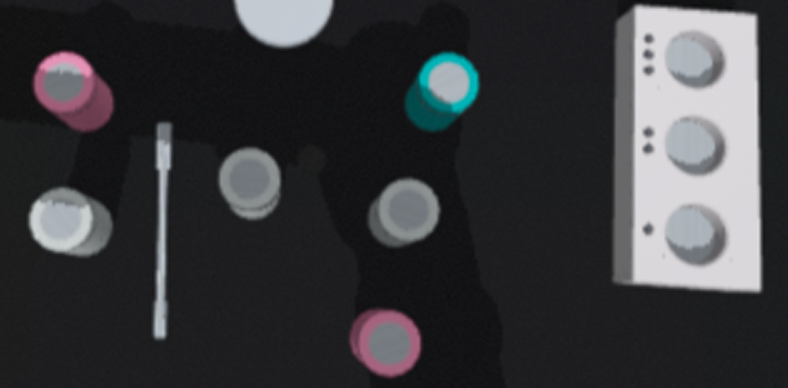

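Crop confirmed: the plain grey canisters are at crop (63,220), (249,180) and (408,210). The pink and turquoise ones are clearly different, and the stud counts 3/2/1 run from top to bottom. Starting the move.

```bash
cat > d.py <<'E'
import sys,numpy as np
from cell import env
from scipy.spatial.transform import Rotation as Ro
o=env.get_obs(); R=Ro.from_euler("xyz",o["tool_rot"],degrees=True)
print("t",o["time_s"],"pos",o["tool_pos"].round(4),"rot",o["tool_rot"].round(2),"F",o["force"].round(2),"T",o["wrist_torque"].round(2),"w",round(o["grip_width"],4),"gf",round(o["grasp_force"],1))
if len(sys.argv)>3:
    x,y,z,w=map(float,sys.argv[1:5])
    print("shift units",(R.inv().apply(np.array([x,y,z])-o["tool_pos"])/.08).round(4),"turn units",((R.inv()*Ro.from_euler("xyz",[180,0,w],degrees=True)).as_rotvec()/np.pi).round(4))
E
python3 -m creep '{"translation":[[0,0,0],[0,0,0]],"turn":[[0,0,-0.042],[0,0,-0.042]],"grip":[1,1]}'
python3 -m creep '{"translation":[[-0.48,-0.46,0],[-0.48,-0.46,0],[-0.48,-0.46,0],[-0.48,-0.46,0]],"turn":[[0,0,0],[0,0,0],[0,0,0],[0,0,0]],"grip":[1,1,1,1]}'
python3 d.py 0.505 0.292 0.15 175.4
```

```text
time_s: 0.35
tool_pos: [0.2184, 0.6118, 0.1869]
tool_rot: [-179.9, -0.0, 175.7]
force: [0.0, -0.3, 0.2]
grip_width: 0.0872
grasp_force: 0.0
time_s: 0.85
tool_pos: [0.3609, 0.4517, 0.1872]
tool_rot: [-180.0, -0.0, 175.5]
force: [0.2, 0.7, 0.2]
grip_width: 0.0872
grasp_force: 0.0
t 0.85 pos [0.3609 0.4517 0.1872] rot [-1.7998e+02 -1.0000e-02  1.7548e+02] F [0.18 0.75 0.24] T [ 0.06 -0.06 -0.03] w 0.0872 gf 0.0
shift units [-1.953  -1.8479  0.4651] turn units [-0.0001 -0.0001  0.0005]
```

```bash
python3 -m creep '{"translation":[[-0.48,-0.46,0.1],[-0.48,-0.46,0.1],[-0.48,-0.46,0.1],[-0.48,-0.46,0.1],[0,0,0]],"turn":[[0,0,0],[0,0,0],[0,0,0],[0,0,0],[0,0,0]],"grip":[1,1,1,1,1]}' >/dev/null
python3 d.py 0.5055 0.292 0.053 175.4
python3 - <<'E'
from cell import env
from h import *
c=env.read_camera("wrist"); W=cloud(c)
m=(abs(W[...,2]-.095)<.008).astype(np.uint8); k,l,s,ce=cv2.connectedComponentsWithStats(m)
for i in range(1,k):
    if s[i,4]>200:
        q=W[l==i]; print(ce[i].round(),s[i,4],cv2.minAreaRect(q[:,:2].astype(np.float32)),c["frame"][l==i].mean(0).round())
cv2.imwrite("pics/w0.png",c["frame"][:,:,::-1])
E
```

```text
t 1.475 pos [0.5045 0.2884 0.1544] rot [-1.7980e+02  1.0000e-02  1.7495e+02] F [-0.75  0.34  0.09] T [0.08 0.02 0.01] w 0.0872 gf 0.0
shift units [-0.0084  0.0504  1.2673] turn units [-0.0011  0.0001 -0.0025]
[283. 208.] 2625 ((0.5032034516334534, 0.2924175262451172), (0.04707043617963791, 0.046954818069934845), 89.64443969726562) [255. 255. 255.]
[127. 247.] 1095 ((0.5269454717636108, 0.15479671955108643), (0.04279334470629692, 0.027964087203145027), 23.37955093383789) [249. 250. 250.]
[295. 312.] 1206 ((0.5996158719062805, 0.29530224204063416), (0.04756375774741173, 0.025404546409845352), 84.36125946044922) [251. 235. 244.]
```

View pics/w0.png

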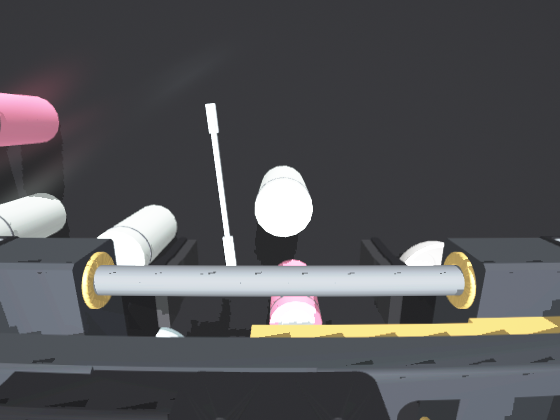

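The wrist view shows the plain canister centred at (283,208) between the open fingers, with the pink one behind it at (295,312). Measured position is (0.503,0.292), which agrees with the top view. Going down to grip it and weigh.

```bash
python3 -m creep '{"translation":[[0,0.05,0.32],[0,0,0.32],[0,0,0.32],[0,0,0.3],[0,0,0]],"turn":[[0,0,0],[0,0,0],[0,0,0],[0,0,0],[0,0,0]],"grip":[1,1,1,1,1]}' 25 >/dev/null
python3 d.py 0.504 0.292 0.053 175.4
python3 -m creep '{"translation":[[0,0,0],[0,0,0],[0,0,0],[0,0,0],[0,0,0]],"turn":[[0,0,0],[0,0,0],[0,0,0],[0,0,0],[0,0,0]],"grip":[0.4,0.4,0.4,0.4,0.4]}' 25 
python3 d.py
```

```text
t 2.15 pos [0.4991 0.2991 0.0528] rot [-179.87   -0.23  175.63] F [-0.31  0.06  0.85] T [ 0.01 -0.02  0.07] w 0.0868 gf 0.0
shift units [-0.0679 -0.084  -0.0032] turn units [-0.0007 -0.0013  0.0013]
time_s: 2.78
tool_pos: [0.5022, 0.2979, 0.0551]
tool_rot: [-180.0, 0.0, 175.5]
force: [-0.3, -2.3, 1.5]
grip_width: 0.0467
grasp_force: 25.1
t 2.775 pos [0.5022 0.2979 0.0551] rot [-1.7997e+02  2.0000e-02  1.7546e+02] F [-0.32 -2.28  1.52] T [-0.38  0.03 -0.02] w 0.0467 gf 25.1
```

```bash
python3 -m creep '{"translation":[[0,0,-0.15],[0,0,-0.15],[0,0,0],[0,0,0]],"turn":[[0,0,0],[0,0,0],[0,0,0],[0,0,0]],"grip":[0.4,0.4,0.4,0.4]}' >/dev/null
for i in 1 2 3 4; do python3 -m creep '{"translation":[[0,0,0]],"turn":[[0,0,0]],"grip":[0.4]}' >/dev/null; python3 d.py; done
```

```text
t 3.4 pos [0.5014 0.2983 0.0782] rot [-1.7997e+02 -5.0000e-02  1.7548e+02] F [ 0.26  0.58 -4.39] T [ 0.04 -0.01 -0.03] w 0.0467 gf 24.9
t 3.525 pos [0.5016 0.2983 0.0784] rot [-1.7998e+02 -3.0000e-02  1.7548e+02] F [-0.44 -0.27 -3.92] T [ 0.04  0.02 -0.03] w 0.0467 gf 24.9
t 3.65 pos [0.5018 0.2984 0.0786] rot [-1.7999e+02 -1.0000e-02  1.7548e+02] F [ 0.71  0.08 -4.83] T [ 0.   -0.01  0.01] w 0.0465 gf 24.9
t 3.775 pos [0.5018 0.2984 0.0787] rot [-180.     -0.    175.48] F [ 0.62  0.03 -4.45] T [0.06 0.03 0.02] w 0.0465 gf 24.9
```

About 4.6 N, so this is the steel-cored one. Setting it down and moving to the middle canister.

```bash
python3 -m creep '{"translation":[[0,0,0.15],[0,0,0.13],[0,0,0],[0,0,0],[0,0,0]],"turn":[[0,0,0],[0,0,0],[0,0,0],[0,0,0],[0,0,0]],"grip":[0.4,0.4,0.4,0.6,1]}' 
python3 -m creep '{"translation":[[0,0,0],[0,0,-0.4],[0,0,-0.4],[-0.14,-0.46,0],[-0.14,-0.46,0]],"turn":[[0,0,0],[0,0,0],[0,0,0],[0,0,0],[0,0,0]],"grip":[1,1,1,1,1]}' 
python3 -m creep '{"translation":[[-0.14,-0.46,0],[-0.14,-0.46,0],[0,0,0],[0,0,0],[0,0,0]],"turn":[[0,0,0],[0,0,0],[0,0,0],[0,0,0],[0,0,0]],"grip":[1,1,1,1,1]}' >/dev/null
python3 d.py 0.535 0.146 0.055 175.4
```

```text
time_s: 4.4
tool_pos: [0.5025, 0.2988, 0.0571]
tool_rot: [179.9, 0.1, 175.5]
force: [-0.2, 0.3, -0.2]
grip_width: 0.0557
grasp_force: 0.3
time_s: 5.03
tool_pos: [0.5192, 0.2235, 0.1217]
tool_rot: [179.9, 0.1, 175.6]
force: [0.4, -1.0, 0.5]
grip_width: 0.0868
grasp_force: 0.0
t 5.65 pos [0.5347 0.15   0.1205] rot [1.7996e+02 1.0000e-02 1.7562e+02] F [ 0.55 -0.19  0.31] T [ 0.02  0.02 -0.03] w 0.0872 gf 0.0
shift units [-0.0075 -0.0499  0.8187] turn units [0.0002 0.0001 0.0012]
```

```bash
python3 -m creep '{"translation":[[0,-0.05,0.2],[0,0,0.32],[0,0,0.3],[0,0,0],[0,0,0]],"turn":[[0,0,0],[0,0,0],[0,0,0],[0,0,0],[0,0,0]],"grip":[1,1,1,1,1]}' 25 
python3 -m creep '{"translation":[[0,0,0],[0,0,0],[0,0,0],[0,0,0],[0,0,0]],"turn":[[0,0,0],[0,0,0],[0,0,0],[0,0,0],[0,0,0]],"grip":[0.4,0.4,0.4,0.4,0.4]}' 25 
python3 -m creep '{"translation":[[0,0,-0.15],[0,0,-0.15],[0,0,0],[0,0,0]],"turn":[[0,0,0],[0,0,0],[0,0,0],[0,0,0]],"grip":[0.4,0.4,0.4,0.4]}' >/dev/null
for i in 1 2 3 4; do python3 -m creep '{"translation":[[0,0,0]],"turn":[[0,0,0]],"grip":[0.4]}' >/dev/null; python3 d.py; done
```

```text
time_s: 6.28
tool_pos: [0.5349, 0.1444, 0.055]
tool_rot: [180.0, 0.0, 175.5]
force: [0.1, -0.3, -0.6]
grip_width: 0.0869
grasp_force: 0.0
time_s: 6.9
tool_pos: [0.5347, 0.1444, 0.0549]
tool_rot: [180.0, 0.0, 175.5]
force: [-0.4, 0.0, 0.7]
grip_width: 0.0469
grasp_force: 25.0
t 7.525 pos [0.5343 0.1441 0.0784] rot [-1.7998e+02 -4.0000e-02  1.7548e+02] F [ 0.05  0.29 -1.86] T [-0.05  0.02 -0.05] w 0.0467 gf 25.0
t 7.65 pos [0.5343 0.1442 0.0784] rot [-1.7998e+02 -3.0000e-02  1.7548e+02] F [-0.71  0.52 -1.17] T [ 0.04 -0.02  0.02] w 0.0468 gf 25.0
t 7.775 pos [0.5345 0.1442 0.0785] rot [-1.7999e+02 -2.0000e-02  1.7548e+02] F [-0.71 -0.21 -1.26] T [ 0.07 -0.05 -0.02] w 0.0467 gf 25.0
t 7.9 pos [0.5346 0.1442 0.0787] rot [-180.     -0.    175.48] F [ 0.05  0.37 -1.39] T [-0.01  0.04  0.04] w 0.0472 gf 25.0
```

About 1.4 N, so this is the empty one. Next is the third canister.

```bash
python3 -m creep '{"translation":[[0,0,0.15],[0,0,0.13],[0,0,0],[0,0,0],[0,0,0]],"turn":[[0,0,0],[0,0,0],[0,0,0],[0,0,0],[0,0,0]],"grip":[0.4,0.4,0.4,0.6,1]}' 
python3 -m creep '{"translation":[[0,0,0],[0,0,-0.4],[0,0,-0.4],[0.06,-0.51,0],[0.06,-0.51,0]],"turn":[[0,0,0],[0,0,0],[0,0,0],[0,0,0],[0,0,0]],"grip":[1,1,1,1,1]}' >/dev/null 
python3 -m creep '{"translation":[[0.06,-0.51,0],[0,0,0],[0,0,0],[0,0,0]],"turn":[[0,0,0],[0,0,0],[0,0,0],[0,0,0]],"grip":[1,1,1,1]}' >/dev/null
python3 d.py 0.510 0.0223 0.055 175.4
```

```text
time_s: 8.52
tool_pos: [0.535, 0.1442, 0.0568]
tool_rot: [180.0, 0.0, 175.5]
force: [-0.2, -0.4, -0.0]
grip_width: 0.056
grasp_force: 0.0
t 9.65 pos [0.5108 0.0249 0.1204] rot [1.7998e+02 1.0000e-02 1.7561e+02] F [-0.03  0.48 -0.08] T [ 0.01  0.05 -0.08] w 0.0871 gf 0.0
shift units [ 0.0081 -0.0329  0.8176] turn units [0.0001 0.0001 0.0012]
```

```bash
python3 -m creep '{"translation":[[0,-0.02,0.2],[0,0,0.32],[0,0,0.3],[0,0,0],[0,0,0]],"turn":[[0,0,0],[0,0,0],[0,0,0],[0,0,0],[0,0,0]],"grip":[1,1,1,1,1]}' 25 
python3 -m creep '{"translation":[[0,0,0],[0,0,0],[0,0,0],[0,0,0],[0,0,0]],"turn":[[0,0,0],[0,0,0],[0,0,0],[0,0,0],[0,0,0]],"grip":[0.4,0.4,0.4,0.4,0.4]}' 25 
python3 -m creep '{"translation":[[0,0,-0.15],[0,0,-0.15],[0,0,0],[0,0,0]],"turn":[[0,0,0],[0,0,0],[0,0,0],[0,0,0]],"grip":[0.4,0.4,0.4,0.4]}' >/dev/null
for i in 1 2 3; do python3 -m creep '{"translation":[[0,0,0]],"turn":[[0,0,0]],"grip":[0.4]}' >/dev/null; python3 d.py; done
```

```text
time_s: 10.28
tool_pos: [0.5108, 0.0219, 0.055]
tool_rot: [-180.0, 0.0, 175.5]
force: [0.5, 0.3, -0.1]
grip_width: 0.087
grasp_force: 0.0
time_s: 10.9
tool_pos: [0.5106, 0.0217, 0.0549]
tool_rot: [180.0, 0.0, 175.5]
force: [0.6, -0.8, -0.1]
grip_width: 0.0468
grasp_force: 25.0
t 11.525 pos [0.5101 0.0217 0.0784] rot [-1.7999e+02 -4.0000e-02  1.7549e+02] F [-0.37  0.24 -2.82] T [0.05 0.03 0.01] w 0.0469 gf 25.0
t 11.65 pos [0.5102 0.0217 0.0784] rot [-1.7999e+02 -3.0000e-02  1.7548e+02] F [ 0.34 -0.13 -3.88] T [0.05 0.03 0.05] w 0.0468 gf 25.0
t 11.775 pos [0.5104 0.0217 0.0786] rot [-1.7999e+02 -2.0000e-02  1.7548e+02] F [ 0.58  0.14 -2.33] T [ 0.03 -0.02 -0.  ] w 0.0467 gf 25.0
```

About 3 N, so aluminium. Setting it down and going back for the empty one.

```bash
python3 -m creep '{"translation":[[0,0,0.15],[0,0,0.13],[0,0,0],[0,0,0],[0,0,0]],"turn":[[0,0,0],[0,0,0],[0,0,0],[0,0,0],[0,0,0]],"grip":[0.4,0.4,0.4,0.6,1]}' >/dev/null
python3 -m creep '{"translation":[[0,0,0],[0,0,-0.4],[0,0,-0.4],[-0.06,0.51,0],[-0.06,0.51,0]],"turn":[[0,0,0],[0,0,0],[0,0,0],[0,0,0],[0,0,0]],"grip":[1,1,1,1,1]}' >/dev/null 
python3 -m creep '{"translation":[[-0.06,0.51,0],[0,0,0],[0,0,0],[0,0,0],[0,0,0]],"turn":[[0,0,0],[0,0,0],[0,0,0],[0,0,0],[0,0,0]],"grip":[1,1,1,1,1]}' >/dev/null
python3 d.py 0.5346 0.1442 0.055 175.4
```

```text
t 13.65 pos [0.5346 0.1414 0.1205] rot [1.8000e+02 2.0000e-02 1.7537e+02] F [-0.4  -0.75  0.3 ] T [ 0.04 -0.03 -0.03] w 0.0869 gf 0.0
shift units [0.0031 0.0342 0.8194] turn units [ 0.      0.0001 -0.0002]
```

```bash
python3 -m creep '{"translation":[[0,0.03,0.2],[0,0,0.32],[0,0,0.3],[0,0,0],[0,0,0]],"turn":[[0,0,0],[0,0,0],[0,0,0],[0,0,0],[0,0,0]],"grip":[1,1,1,1,1]}' 40 
python3 -m creep '{"translation":[[0,0,0],[0,0,0],[0,0,0],[0,0,0]],"turn":[[0,0,0],[0,0,0],[0,0,0],[0,0,0]],"grip":[0.4,0.4,0.4,0.4]}' 40
python3 - <<'E'
from cell import env
from h import *
for n in ["top","scene"]:
    c=env.read_camera(n); W=cloud(c)
    m=(abs(W[...,2]-.095)<.008).astype(np.uint8); k,l,s,ce=cv2.connectedComponentsWithStats(m)
    for i in range(1,k):
        q=W[l==i]
        if 100<s[i,4]<700 and q[:,0].mean()<.56 and np.ptp(c["frame"][l==i].mean(0))<12:
            print(n,ce[i].round(),s[i,4],cv2.minAreaRect(q[:,:2].astype(np.float32)))
E
python3 d.py
```

```text
time_s: 14.28
tool_pos: [0.535, 0.1451, 0.0551]
tool_rot: [180.0, 0.0, 175.5]
force: [0.3, 1.0, -0.2]
grip_width: 0.0872
grasp_force: 0.0
time_s: 14.78
tool_pos: [0.5348, 0.1451, 0.055]
tool_rot: [180.0, 0.0, 175.5]
force: [0.1, 0.6, 1.3]
grip_width: 0.0551
grasp_force: 0.0
top [328. 248.] 445 ((0.508958101272583, 0.021167082712054253), (0.042630717158317566, 0.0476815402507782), 82.18689727783203)
top [188. 252.] 485 ((0.503429651260376, 0.2936159670352936), (0.04633641242980957, 0.04630930349230766), 26.03675079345703)
scene [307. 193.] 158 ((0.5432662963867188, 0.14402276277542114), (0.07046361267566681, 0.034040894359350204), 85.86371612548828)
scene [358. 219.] 251 ((0.5057658553123474, 0.29414451122283936), (0.04692196846008301, 0.04649166390299797), 64.68800354003906)
t 14.875 pos [0.5347 0.1451 0.0549] rot [1.7999e+02 1.0000e-02 1.7548e+02] F [ 0.38 -0.17  0.73] T [ 0.09  0.   -0.03] w 0.0467 gf 22.6
```

```bash
python3 -m creep '{"translation":[[0,0,0],[0,0,-0.24],[0,0,-0.48],[0,0,-0.48],[0,0,-0.24]],"turn":[[0,0,0],[0,0,0],[0,0,0],[0,0,0],[0,0,0]],"grip":[0.4,0.4,0.4,0.4,0.4]}' 40 
python3 -m creep '{"translation":[[0.02,-0.3,0],[0.02,-0.6,0],[0.02,-0.6,0],[0.02,-0.6,0],[0.02,-0.6,0]],"turn":[[0,0,0],[0,0,0],[0,0,0],[0,0,0],[0,0,0]],"grip":[0.4,0.4,0.4,0.4,0.4]}' >/dev/null
python3 -m creep '{"translation":[[0.02,-0.6,0],[0.02,-0.6,0],[0.02,-0.4,0],[0.02,-0.3,0],[0,0,0]],"turn":[[0,0,0],[0,0,0],[0,0,0],[0,0,0],[0,0,0]],"grip":[0.4,0.4,0.4,0.4,0.4]}' >/dev/null
python3 -m creep '{"translation":[[0,0,0],[0,0,0]],"turn":[[0,0,0],[0,0,0]],"grip":[0.4,0.4]}' 
python3 d.py 0.4919 -0.2221 0.115 175.4
```

```text
time_s: 15.5
tool_pos: [0.5355, 0.1452, 0.1721]
tool_rot: [179.9, 0.1, 175.5]
force: [0.5, 0.1, -1.7]
grip_width: 0.0463
grasp_force: 40.0
time_s: 17.0
tool_pos: [0.4913, -0.2194, 0.1695]
tool_rot: [180.0, -0.0, 175.6]
force: [-0.2, 0.3, -1.4]
grip_width: 0.046
grasp_force: 40.0
t 17.0 pos [ 0.4913 -0.2194  0.1695] rot [ 1.7996e+02 -4.0000e-02  1.7559e+02] F [-0.18  0.32 -1.44] T [-0.01  0.04  0.  ] w 0.046 gf 40.0
shift units [-0.0104 -0.0335  0.6811] turn units [ 0.0002 -0.0002  0.001 ]
```

```bash
python3 -m creep '{"translation":[[-0.01,-0.03,0.2],[0,0,0.3],[0,0,0.18],[0,0,0],[0,0,0]],"turn":[[0,0,0],[0,0,0],[0,0,0],[0,0,0],[0,0,0]],"grip":[0.4,0.4,0.4,0.4,0.4]}' 
python3 d.py 0.4919 -0.2221 0.115 175.4
python3 - <<'E'
from cell import env
from h import *
ims=[]
for n,(u,v) in [("top",(441,235)),("scene",(230,125)),("wrist",(283,208))]:
    c=env.read_camera(n); np.savez(n+"1.npz",**c); r=50 if n!="wrist" else 150
    ims.append(cv2.resize(c["frame"][max(v-r,0):v+r,max(u-r,0):u+r,::-1],(260,260) if n=="wrist" else (260,260),interpolation=cv2.INTER_CUBIC))
cv2.imwrite("pics/ins1.png",np.hstack(ims))
E
```

```text
time_s: 17.62
tool_pos: [0.4924, -0.2234, 0.116]
tool_rot: [-180.0, 0.1, 175.5]
force: [0.1, 0.5, -1.2]
grip_width: 0.0463
grasp_force: 40.0
t 17.625 pos [ 0.4924 -0.2234  0.116 ] rot [-1.7998e+02  5.0000e-02  1.7549e+02] F [ 0.09  0.47 -1.24] T [-0.01 -0.01 -0.03] w 0.0463 gf 40.0
shift units [0.0075 0.0151 0.0131] turn units [-0.0001  0.0003  0.0005]
```

View pics/ins1.png

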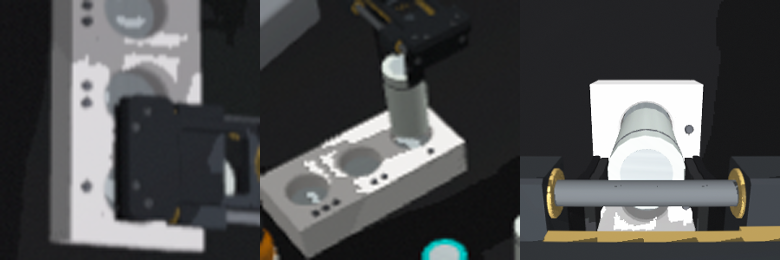

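Wrist view: the canister hangs over the one-stud well. The stud is at (689,129) in the montage and the rim shows behind the canister. I'll measure the offset by fitting the canister's side and top against the well in the same camera.

```bash
cat > off.py <<'E'
import sys
from h import *
from scipy.optimize import least_squares
def fit(W,z0,z1,c0,r=.024):
    m=(W[...,2]>z0)&(W[...,2]<z1)&(np.hypot(W[...,0]-c0[0],W[...,1]-c0[1])<.034); q=W[m][:,:2]
    if len(q)<15: return None
    s=least_squares(lambda p:np.hypot(*(q-p).T)-r,c0,loss="soft_l1",f_scale=.001)
    return s.x.round(4),len(q),np.abs(s.fun).mean().round(4)
if __name__=="__main__":
    wx,wy,base=map(float,sys.argv[1:4])
    for n in ["top","scene","wrist"]:
        c=dict(np.load(n+"1.npz")); W=cloud(c)
        print(n,"side",fit(W,base+.006,base+.035,(wx,wy)))
        m=((abs(W[...,2]-base-.095)<.004)&(np.hypot(W[...,0]-wx,W[...,1]-wy)<.034)); q=W[m]
        if len(q)>40: print(" top",len(q),cv2.minEnclosingCircle(q[:,:2].astype(np.float32)),np.median(q[:,2]))
        # rim: block top pixels bordering the bore
        m=(abs(W[...,2]-.05)<.004)&(np.hypot(W[...,0]-wx,W[...,1]-wy)<.1)
        low=(W[...,2]<.044)&(np.hypot(W[...,0]-wx,W[...,1]-wy)<.03)
        e=m&(cv2.dilate(low.astype(np.uint8),np.ones((3,3)))>0); q=W[e][:,:2]
        if len(q)>8:
            s=least_squares(lambda p:np.hypot(*(q-p).T)-.0265,(wx,wy),loss="soft_l1",f_scale=.001); print(" rim",s.x.round(4),len(q),np.abs(s.fun).mean().round(4))
E
python3 off.py 0.4925 -0.2214 0.061
```

```text
top side None
 rim [ 0.4913 -0.2219] 31 0.0009
scene side (array([ 0.4926, -0.2242]), 105, np.float64(0.001))
 top 94 ((0.49653977155685425, -0.2218247801065445), 0.03244362026453018) 0.15685089905369132
 rim [ 0.4935 -0.221 ] 32 0.0013
wrist side (array([ 0.4917, -0.2231]), 390, np.float64(0.0001))
 top 4210 ((0.48380470275878906, -0.2217835634946823), 0.03125397861003876) 0.15684149059773195
 rim [ 0.4916 -0.2231] 121 0.0004
```

In the wrist camera the canister sits at (0.4917,-0.2231) and the rim at (0.4916,-0.2231), so they are aligned. Lowering gently.

```bash
python3 -m creep '{"translation":[[0,0,0.05],[0,0,0.05],[0,0,0.05],[0,0,0.05],[0,0,0.05]],"turn":[[0,0,0],[0,0,0],[0,0,0],[0,0,0],[0,0,0]],"grip":[0.4,0.4,0.4,0.4,0.4]}' 
python3 -m creep '{"translation":[[0,0,0.02],[0,0,0.02],[0,0,0.02]],"turn":[[0,0,0],[0,0,0],[0,0,0]],"grip":[0.4,0.4,0.4]}' 
python3 d.py
```

```text
time_s: 18.4
tool_pos: [0.4919, -0.2231, 0.0952]
tool_rot: [180.0, -0.0, 175.5]
force: [0.5, -0.0, -0.9]
grip_width: 0.0465
grasp_force: 40.0
time_s: 18.77
tool_pos: [0.4921, -0.2232, 0.0908]
tool_rot: [180.0, 0.0, 175.5]
force: [0.5, 0.5, -1.1]
grip_width: 0.0459
grasp_force: 40.0
t 18.775 pos [ 0.4921 -0.2232  0.0908] rot [1.8000e+02 2.0000e-02 1.7548e+02] F [ 0.52  0.51 -1.11] T [-0.01  0.08  0.03] w 0.0459 gf 40.0
```

```bash
for i in 1 2; do python3 -m creep '{"translation":[[0,0,0.025],[0,0,0.025],[0,0,0.025],[0,0,0.025]],"turn":[[0,0,0],[0,0,0],[0,0,0],[0,0,0]],"grip":[0.4,0.4,0.4,0.4]}' > /dev/null; python3 d.py; done
```

```text
t 19.275 pos [ 0.4921 -0.2232  0.0828] rot [1.7999e+02 2.0000e-02 1.7548e+02] F [0.62 0.9  3.38] T [0.13 0.07 0.03] w 0.0464 gf 40.0
t 19.775 pos [ 0.4928 -0.2233  0.076 ] rot [1.7999e+02 1.1000e-01 1.7549e+02] F [-0.99  1.42  6.01] T [ 0.27  0.34 -0.03] w 0.0465 gf 40.0
```

```bash
for i in 1 2 3; do python3 -m creep '{"translation":[[0,0,0.015],[0,0,0]],"turn":[[0,0,0],[0,0,0]],"grip":[0.4,0.4]}' > /dev/null; python3 d.py; done
```

```text
t 20.025 pos [ 0.4927 -0.2233  0.0747] rot [1.7998e+02 1.0000e-01 1.7548e+02] F [-1.55  1.56  5.02] T [0.3  0.3  0.05] w 0.0462 gf 40.0
t 20.275 pos [ 0.4927 -0.2233  0.0736] rot [1.7999e+02 1.0000e-01 1.7548e+02] F [-1.25 -0.42  5.77] T [0.25 0.34 0.04] w 0.0463 gf 40.0
t 20.525 pos [ 0.4927 -0.2233  0.0724] rot [1.7998e+02 1.0000e-01 1.7548e+02] F [-1.46 -0.02  6.36] T [0.19 0.32 0.01] w 0.0466 gf 40.0
```

```bash
for i in 1 2; do python3 -m creep '{"translation":[[0,0,0.012],[0,0,0]],"turn":[[0,0,0],[0,0,0]],"grip":[0.4,0.4]}' > /dev/null; python3 d.py; done
```

```text
t 20.775 pos [ 0.4929 -0.2233  0.0717] rot [1.7998e+02 1.2000e-01 1.7548e+02] F [-1.34  1.33  7.15] T [0.32 0.38 0.  ] w 0.0464 gf 40.0
t 21.025 pos [ 0.4933 -0.2234  0.0713] rot [1.7998e+02 1.6000e-01 1.7548e+02] F [-2.32  0.96 10.14] T [ 0.41  0.51 -0.04] w 0.0464 gf 40.0
```

```bash
for i in 1 2; do python3 -m creep '{"translation":[[0,0,0.012],[0,0,0]],"turn":[[0,0,0],[0,0,0]],"grip":[0.4,0.4]}' > /dev/null; python3 d.py; done
```

```text
t 21.275 pos [ 0.4937 -0.2234  0.0709] rot [179.97   0.2  175.48] F [-3.12  1.48 12.96] T [ 0.54  0.64 -0.04] w 0.0459 gf 40.0
t 21.525 pos [ 0.494  -0.2235  0.0705] rot [179.97   0.25 175.48] F [-3.58  2.07 15.85] T [ 0.59  0.76 -0.01] w 0.0466 gf 40.0
```

Force rises linearly to about 17 N and the foot is at 18 mm less the spring give, so the plate is on its stop. Easing off, releasing, and going for the aluminium one.

```bash
python3 -m creep '{"translation":[[0,0,-0.025],[0,0,-0.02],[0,0,0],[0,0,0],[0,0,0]],"turn":[[0,0,0],[0,0,0],[0,0,0],[0,0,0],[0,0,0]],"grip":[0.4,0.4,0.4,0.6,1]}' 
python3 -m creep '{"translation":[[0,0,0],[0,0,-0.3],[0,0,-0.4],[0,0.3,0],[0,0.55,0]],"turn":[[0,0,0],[0,0,0],[0,0,0],[0,0,0],[0,0,0]],"grip":[1,1,1,1,1]}' 25
python3 -m creep '{"translation":[[0,0.6,0],[0,0.6,0],[0,0.6,0],[0,0.4,0],[0,0,0]],"turn":[[0,0,0],[0,0,0],[0,0,0],[0,0,0],[0,0,0]],"grip":[1,1,1,1,1]}' >/dev/null
python3 -m creep '{"translation":[[0,0,0],[0,0,0]],"turn":[[0,0,0],[0,0,0]],"grip":[1,1]}' >/dev/null
python3 d.py 0.5100 0.0217 0.055 175.4
python3 - <<'E'
from cell import env
from h import *
c=env.read_camera("wrist"); W=cloud(c)
m=((abs(W[...,2]-.095)<.004)&(np.hypot(W[...,0]-.51,W[...,1]-.022)<.04)); print(cv2.minEnclosingCircle(W[m][:,:2].astype(np.float32)),m.sum())
c=env.read_camera("scene"); W=cloud(c)
m=((W[...,2]>.09)&(np.hypot(W[...,0]-.493,W[...,1]+.221)<.04)); print(cv2.minEnclosingCircle(W[m][:,:2].astype(np.float32)),m.sum(),np.percentile(W[m][:,2],[5,50,95]))
E
```

```text
time_s: 22.15
tool_pos: [0.4917, -0.2231, 0.0705]
tool_rot: [-180.0, -0.0, 175.5]
force: [0.6, -0.9, 0.2]
grip_width: 0.0561
grasp_force: 0.0
time_s: 22.78
tool_pos: [0.4973, -0.1566, 0.1273]
tool_rot: [-180.0, 0.1, 175.2]
force: [-0.2, 0.4, -0.5]
grip_width: 0.0866
grasp_force: 0.0
t 23.65 pos [0.5111 0.0185 0.1269] rot [-179.98   -0.    175.34] F [ 0.17  0.37 -0.14] T [ 0.05 -0.02 -0.  ] w 0.0873 gf 0.0
shift units [0.0172 0.0386 0.8983] turn units [-0.0001 -0.     -0.0003]
((0.508423388004303, 0.022419309243559837), 0.024060199037194252) 3185
((0.49337536096572876, -0.22215536236763), 0.02623583748936653) 207 [0.09198999 0.11208931 0.11556028]
```

```bash
python3 -m creep '{"translation":[[0.015,0.03,0.25],[0,0,0.4],[0,0,0.25],[0,0,0],[0,0,0]],"turn":[[0,0,0],[0,0,0],[0,0,0],[0,0,0],[0,0,0]],"grip":[1,1,1,1,1]}' 40 
python3 -m creep '{"translation":[[0,0,0],[0,0,0],[0,0,0],[0,0,0],[0,0,0]],"turn":[[0,0,0],[0,0,0],[0,0,0],[0,0,0],[0,0,0]],"grip":[0.4,0.4,0.4,0.4,0.4]}' 40 
python3 -m creep '{"translation":[[0,0,-0.24],[0,0,-0.48],[0,0,-0.24],[-0.1,-0.3,0],[-0.2,-0.6,0]],"turn":[[0,0,0],[0,0,0],[0,0,0],[0,0,0],[0,0,0]],"grip":[0.4,0.4,0.4,0.4,0.4]}' >/dev/null
python3 -m creep '{"translation":[[-0.2,-0.65,0],[-0.2,-0.65,0],[-0.15,-0.5,0],[-0.1,-0.35,0],[0,0,0]],"turn":[[0,0,0],[0,0,0],[0,0,0],[0,0,0],[0,0,0]],"grip":[0.4,0.4,0.4,0.4,0.4]}' >/dev/null
python3 -m creep '{"translation":[[0,0,0],[0,0,0]],"turn":[[0,0,0],[0,0,0]],"grip":[0.4,0.4]}' 
python3 -c '
from cell import env
import numpy as np
for n in ["top","scene","wrist"]: np.savez(n+"1.npz",**env.read_camera(n))'
python3 d.py; python3 off.py 0.566 -0.228 0.074
```

```text
time_s: 24.38
tool_pos: [0.5109, 0.0222, 0.0558]
tool_rot: [180.0, 0.1, 175.4]
force: [0.3, -0.4, 1.0]
grip_width: 0.0869
grasp_force: 0.0
time_s: 25.0
tool_pos: [0.5102, 0.0225, 0.055]
tool_rot: [-180.0, 0.0, 175.5]
force: [-0.1, -0.3, -0.1]
grip_width: 0.0462
grasp_force: 40.0
time_s: 26.5
tool_pos: [0.5667, -0.2249, 0.1314]
tool_rot: [179.9, -0.0, 175.6]
force: [0.3, 0.1, -3.0]
grip_width: 0.0463
grasp_force: 40.0
t 26.65 pos [ 0.5669 -0.2255  0.1318] rot [1.7997e+02 1.0000e-02 1.7557e+02] F [ 0.99  0.52 -3.06] T [0.   0.04 0.01] w 0.0463 gf 40.0
top side (array([ 0.5658, -0.2248]), 72, np.float64(0.0003))
 rim [ 0.5657 -0.228 ] 51 0.0008
scene side (array([ 0.5659, -0.2261]), 108, np.float64(0.001))
 top 61 ((0.5719495415687561, -0.22530168294906616), 0.029756814241409302) 0.1712907546906065
 rim [ 0.5677 -0.2268] 36 0.0014
wrist side (array([ 0.5656, -0.2253]), 369, np.float64(0.0001))
 top 4024 ((0.55789715051651, -0.22584007680416107), 0.030959537252783775) 0.17192221002799657
 rim [ 0.5663 -0.2288] 104 0.0004
```

```bash
python3 -m creep '{"translation":[[0,-0.015,0.08],[0,0,0.08],[0,0,0],[0,0,0]],"turn":[[0,0,0],[0,0,0],[0,0,0],[0,0,0]],"grip":[0.4,0.4,0.4,0.4]}' >/dev/null
python3 -c '
from cell import env
import numpy as np
for n in ["top","scene","wrist"]: np.savez(n+"1.npz",**env.read_camera(n))'
python3 d.py 0.5675 -0.2287 0.095 175.4; python3 off.py 0.566 -0.228 0.063
```

```text
t 27.3 pos [ 0.5668 -0.2279  0.1191] rot [-1.8000e+02  3.0000e-02  1.7548e+02] F [-0.44  0.28 -3.13] T [ 0.01 -0.01 -0.01] w 0.0462 gf 40.0
shift units [-0.0098 -0.0088  0.3019] turn units [-0.      0.0002  0.0004]
top side (array([ 0.5658, -0.2279]), 70, np.float64(0.0004))
 rim [ 0.5656 -0.2279] 47 0.0009
scene side (array([ 0.566 , -0.2292]), 105, np.float64(0.001))
 top 86 ((0.5678915977478027, -0.2260972261428833), 0.03235319256782532) 0.15891729214209646
 rim [ 0.5676 -0.2269] 36 0.0015
wrist side (array([ 0.5655, -0.228 ]), 383, np.float64(0.0001))
 top 4263 ((0.5565769672393799, -0.22710110247135162), 0.03204827010631561) 0.15942259712362178
 rim [ 0.5664 -0.2291] 111 0.0004
```

Remaining error is (0.9,-1.0) mm by wrist, so I'll correct by (-0.01,-0.008) units and descend.

```bash
python3 -m creep '{"translation":[[-0.01,-0.008,0.06],[0,0,0.06],[0,0,0.06],[0,0,0.06],[0,0,0.06]],"turn":[[0,0,0],[0,0,0],[0,0,0],[0,0,0],[0,0,0]],"grip":[0.4,0.4,0.4,0.4,0.4]}' >/dev/null
python3 d.py
python3 -m creep '{"translation":[[0,0,0.02],[0,0,0.02],[0,0,0.02]],"turn":[[0,0,0],[0,0,0],[0,0,0]],"grip":[0.4,0.4,0.4]}'>/dev/null 
python3 d.py
```

```text
t 27.925 pos [ 0.5673 -0.2285  0.0945] rot [180.    -0.   175.48] F [-0.87 -0.74 -3.58] T [ 0.03 -0.01 -0.  ] w 0.0462 gf 40.0
t 28.3 pos [ 0.5675 -0.2286  0.0902] rot [1.8000e+02 2.0000e-02 1.7548e+02] F [-0.57 -0.43 -2.05] T [ 0.05  0.04 -0.03] w 0.046 gf 40.0
```

```bash
for i in 1 2; do python3 -m creep '{"translation":[[0,0,0.025],[0,0,0.025],[0,0,0.025],[0,0,0.025]],"turn":[[0,0,0],[0,0,0],[0,0,0],[0,0,0]],"grip":[0.4,0.4,0.4,0.4]}' > /dev/null; python3 d.py; done
for i in 1 2 3; do python3 -m creep '{"translation":[[0,0,0.015],[0,0,0]],"turn":[[0,0,0],[0,0,0]],"grip":[0.4,0.4]}' > /dev/null; python3 d.py; done
```

```text
t 28.8 pos [ 0.5681 -0.2288  0.0834] rot [1.7999e+02 1.1000e-01 1.7548e+02] F [-1.03  1.44  5.88] T [0.23 0.31 0.01] w 0.046 gf 40.0
t 29.3 pos [ 0.5681 -0.2288  0.0754] rot [1.8000e+02 1.1000e-01 1.7548e+02] F [-1.97  1.34  5.89] T [0.26 0.36 0.06] w 0.0461 gf 40.0
t 29.55 pos [ 0.5679 -0.2287  0.0737] rot [-1.8000e+02  8.0000e-02  1.7548e+02] F [-0.98  0.39  4.68] T [ 0.2   0.26 -0.01] w 0.046 gf 40.0
t 29.8 pos [ 0.5677 -0.2287  0.0722] rot [-1.7999e+02  6.0000e-02  1.7548e+02] F [-1.31  1.21  4.25] T [ 0.16  0.14 -0.06] w 0.046 gf 40.0
t 30.05 pos [ 0.568  -0.2288  0.0715] rot [-1.8000e+02  9.0000e-02  1.7548e+02] F [-1.16  0.71  7.02] T [ 0.27  0.29 -0.02] w 0.0462 gf 40.0
```

```bash
for i in 1 2 3; do python3 -m creep '{"translation":[[0,0,0.01],[0,0,0]],"turn":[[0,0,0],[0,0,0]],"grip":[0.4,0.4]}' > /dev/null; python3 d.py; done
```

```text
t 30.3 pos [ 0.5683 -0.2288  0.0712] rot [1.8000e+02 1.3000e-01 1.7548e+02] F [-2.25  1.19  9.35] T [0.42 0.43 0.01] w 0.0465 gf 40.0
t 30.55 pos [ 0.5685 -0.2288  0.0709] rot [1.7999e+02 1.6000e-01 1.7548e+02] F [-3.09  0.37 12.3 ] T [0.4  0.5  0.02] w 0.0463 gf 40.0
t 30.8 pos [ 0.5688 -0.2289  0.0706] rot [179.99   0.19 175.48] F [-3.03  1.78 14.23] T [0.52 0.67 0.01] w 0.0461 gf 40.0
```

About 17 N on the block at the same depth as before, so it is seated. Releasing and going for the steel one.

```bash
python3 -m creep '{"translation":[[0,0,-0.025],[0,0,-0.015],[0,0,0],[0,0,0],[0,0,0]],"turn":[[0,0,0],[0,0,0],[0,0,0],[0,0,0],[0,0,0]],"grip":[0.4,0.4,0.4,0.6,1]}' 
python3 -m creep '{"translation":[[0,0,0],[0,0,-0.3],[0,0,-0.4],[0.06,0.3,0],[0.12,0.6,0]],"turn":[[0,0,0],[0,0,0],[0,0,0],[0,0,0],[0,0,0]],"grip":[1,1,1,1,1]}' 25
python3 -m creep '{"translation":[[0.13,0.65,0],[0.13,0.65,0],[0.13,0.65,0],[0.13,0.65,0],[0.13,0.65,0]],"turn":[[0,0,0],[0,0,0],[0,0,0],[0,0,0],[0,0,0]],"grip":[1,1,1,1,1]}' >/dev/null
python3 -m creep '{"translation":[[0.13,0.65,0],[0.13,0.65,0],[0.13,0.65,0],[0.09,0.4,0],[0,0,0]],"turn":[[0,0,0],[0,0,0],[0,0,0],[0,0,0],[0,0,0]],"grip":[1,1,1,1,1]}' >/dev/null
python3 -m creep '{"translation":[[0,0,0],[0,0,0]],"turn":[[0,0,0],[0,0,0]],"grip":[1,1]}' >/dev/null
python3 d.py 0.5045 0.2940 0.055 175.4
python3 - <<'E'
from cell import env
from h import *
c=env.read_camera("wrist"); W=cloud(c)
m=((abs(W[...,2]-.095)<.004)&(np.hypot(W[...,0]-.504,W[...,1]-.294)<.04)); print(cv2.minEnclosingCircle(W[m][:,:2].astype(np.float32)),m.sum())
c=env.read_camera("scene"); W=cloud(c)
m=((W[...,2]>.09)&(np.hypot(W[...,0]-.567,W[...,1]+.228)<.04)); print(cv2.minEnclosingCircle(W[m][:,:2].astype(np.float32)),m.sum(),np.percentile(W[m][:,2],[5,50,95]))
E
```

```text
time_s: 31.42
tool_pos: [0.5668, -0.2283, 0.0704]
tool_rot: [180.0, -0.1, 175.5]
force: [-0.5, 0.6, -0.5]
grip_width: 0.0561
grasp_force: 0.0
time_s: 32.05
tool_pos: [0.5585, -0.1575, 0.1276]
tool_rot: [-179.9, 0.1, 175.2]
force: [-0.3, 0.8, -0.7]
grip_width: 0.0867
grasp_force: 0.0
t 33.55 pos [0.5045 0.2963 0.1273] rot [-1.7997e+02  1.0000e-02  1.7533e+02] F [0.85 0.04 0.55] T [ 0.02 -0.03 -0.01] w 0.0874 gf 0.0
shift units [-0.0026 -0.0281  0.9037] turn units [-0.0002  0.0001 -0.0004]
((0.5030220746994019, 0.2941795885562897), 0.024119026958942413) 3157
((0.5671225190162659, -0.22710996866226196), 0.02622031979262829) 219 [0.0939125  0.11227921 0.11636031]
```

```bash
python3 -m creep '{"translation":[[0,-0.06,0.25],[0,0,0.4],[0,0,0.25],[0,0,0],[0,0,0]],"turn":[[0,0,0],[0,0,0],[0,0,0],[0,0,0],[0,0,0]],"grip":[1,1,1,1,1]}' 45 
python3 -m creep '{"translation":[[0,0,0],[0,0,0],[0,0,0],[0,0,0],[0,0,0]],"turn":[[0,0,0],[0,0,0],[0,0,0],[0,0,0],[0,0,0]],"grip":[0.4,0.4,0.4,0.4,0.4]}' 45 
python3 -m creep '{"translation":[[0,0,-0.24],[0,0,-0.48],[0,0,-0.48],[0,0,-0.24],[-0.1,-0.3,0]],"turn":[[0,0,0],[0,0,0],[0,0,0],[0,0,0],[0,0,0]],"grip":[0.4,0.4,0.4,0.4,0.4]}'
python3 -m creep '{"translation":[[-0.21,-0.6,0],[-0.21,-0.6,0],[-0.21,-0.6,0],[-0.21,-0.6,0],[-0.21,-0.6,0]],"turn":[[0,0,0],[0,0,0],[0,0,0],[0,0,0],[0,0,0]],"grip":[0.4,0.4,0.4,0.4,0.4]}' >/dev/null
python3 -m creep '{"translation":[[-0.21,-0.6,0],[-0.21,-0.6,0],[-0.21,-0.6,0],[-0.21,-0.6,0],[-0.15,-0.4,0]],"turn":[[0,0,0],[0,0,0],[0,0,0],[0,0,0],[0,0,0]],"grip":[0.4,0.4,0.4,0.4,0.4]}' >/dev/null
python3 -m creep '{"translation":[[-0.08,-0.3,0],[0,0,0],[0,0,0],[0,0,0]],"turn":[[0,0,0],[0,0,0],[0,0,0],[0,0,0]],"grip":[0.4,0.4,0.4,0.4]}' 
python3 d.py 0.642 -0.234 0.119 175.4
```

```text
time_s: 34.28
tool_pos: [0.5043, 0.2934, 0.0564]
tool_rot: [179.9, 0.1, 175.4]
force: [-0.2, 1.1, 0.3]
grip_width: 0.0868
grasp_force: 0.0
time_s: 34.9
tool_pos: [0.5035, 0.2936, 0.0554]
tool_rot: [180.0, 0.0, 175.5]
force: [-0.9, 0.9, 0.1]
grip_width: 0.0461
grasp_force: 45.0
time_s: 35.52
tool_pos: [0.5092, 0.2718, 0.1724]
tool_rot: [179.8, 0.1, 175.7]
force: [0.1, -0.4, -5.3]
grip_width: 0.0463
grasp_force: 45.0
time_s: 37.28
tool_pos: [0.6403, -0.2291, 0.1702]
tool_rot: [179.9, -0.0, 175.6]
force: [0.3, 0.7, -3.5]
grip_width: 0.0461
grasp_force: 45.0
t 37.275 pos [ 0.6403 -0.2291  0.1702] rot [ 1.7992e+02 -3.0000e-02  1.7561e+02] F [ 0.28  0.72 -3.45] T [-0.02 -0.01  0.02] w 0.0461 gf 45.0
shift units [-0.0256 -0.0602  0.6405] turn units [ 0.0004 -0.0001  0.0011]
```

```bash
python3 -m creep '{"translation":[[-0.01,-0.03,0.2],[0,0,0.25],[0,0,0.19],[0,0,0],[0,0,0]],"turn":[[0,0,0],[0,0,0],[0,0,0],[0,0,0],[0,0,0]],"grip":[0.4,0.4,0.4,0.4,0.4]}' >/dev/null
python3 -m creep '{"translation":[[0,0,0],[0,0,0]],"turn":[[0,0,0],[0,0,0]],"grip":[0.4,0.4]}' >/dev/null
python3 -c '
from cell import env
import numpy as np
for n in ["top","scene","wrist"]: np.savez(n+"1.npz",**env.read_camera(n))'
python3 d.py 0.642 -0.234 0.095 175.4; python3 off.py 0.641 -0.234 0.063
```

```text
t 38.3 pos [ 0.6409 -0.2336  0.1197] rot [1.8000e+02 3.0000e-02 1.7548e+02] F [-0.18  0.06 -3.78] T [-0.    0.06  0.  ] w 0.0458 gf 45.0
shift units [-0.0134 -0.0041  0.3082] turn units [0.     0.0002 0.0005]
top side (array([ 0.6417, -0.2332]), 133, np.float64(0.0004))
 top 90 ((0.6308339238166809, -0.23154833912849426), 0.029150813817977905) 0.1600015489375894
 rim [ 0.6405 -0.2341] 49 0.0009
scene side (array([ 0.6419, -0.234 ]), 110, np.float64(0.0011))
 top 57 ((0.6466479301452637, -0.2315722405910492), 0.03057815507054329) 0.15982920967550948
 rim [ 0.6435 -0.2333] 35 0.0011
wrist side (array([ 0.6411, -0.2331]), 392, np.float64(0.0001))
 top 4115 ((0.631921112537384, -0.23320524394512177), 0.03203791752457619) 0.15961853781044913
 rim [ 0.6411 -0.235 ] 117 0.0004
```

```bash
python3 -m creep '{"translation":[[0,-0.018,0.06],[0,0,0.06],[0,0,0.06],[0,0,0.06],[0,0,0.06]],"turn":[[0,0,0],[0,0,0],[0,0,0],[0,0,0],[0,0,0]],"grip":[0.4,0.4,0.4,0.4,0.4]}' >/dev/null
python3 d.py
python3 -m creep '{"translation":[[0,0,0.02],[0,0,0.02],[0,0,0.02]],"turn":[[0,0,0],[0,0,0],[0,0,0]],"grip":[0.4,0.4,0.4]}'>/dev/null 
python3 d.py
```

```text
t 38.925 pos [ 0.6406 -0.2349  0.0949] rot [ 1.7999e+02 -1.0000e-02  1.7549e+02] F [ 0.78  0.86 -5.25] T [-0.02  0.08  0.03] w 0.0458 gf 45.0
t 39.3 pos [ 0.6408 -0.2351  0.0906] rot [-1.8000e+02  2.0000e-02  1.7548e+02] F [-0.66  0.38 -4.65] T [-0.   -0.04 -0.02] w 0.046 gf 45.0
```

```bash
for i in 1 2; do python3 -m creep '{"translation":[[0,0,0.025],[0,0,0.025],[0,0,0.025],[0,0,0.025]],"turn":[[0,0,0],[0,0,0],[0,0,0],[0,0,0]],"grip":[0.4,0.4,0.4,0.4]}' > /dev/null; python3 d.py; done
for i in 1 2 3; do python3 -m creep '{"translation":[[0,0,0.015],[0,0,0]],"turn":[[0,0,0],[0,0,0]],"grip":[0.4,0.4]}' > /dev/null; python3 d.py; done
```

```text
t 39.8 pos [ 0.6409 -0.235   0.0827] rot [1.8000e+02 3.0000e-02 1.7548e+02] F [0.15 0.2  0.08] T [ 0.1   0.1  -0.02] w 0.0459 gf 45.0
t 40.3 pos [ 0.6411 -0.235   0.0749] rot [1.8000e+02 6.0000e-02 1.7549e+02] F [-0.41  1.    3.56] T [ 0.24  0.15 -0.04] w 0.0458 gf 45.0
t 40.55 pos [ 0.6408 -0.235   0.0732] rot [-1.8000e+02  1.0000e-02  1.7548e+02] F [-0.15  0.72  2.1 ] T [0.19 0.04 0.03] w 0.0461 gf 45.0
t 40.8 pos [ 0.6409 -0.235   0.0723] rot [1.8000e+02 3.0000e-02 1.7548e+02] F [-1.1   0.34  2.63] T [ 0.19  0.08 -0.02] w 0.046 gf 45.0
t 41.05 pos [ 0.6412 -0.2351  0.0719] rot [1.7999e+02 7.0000e-02 1.7549e+02] F [-0.26  1.43  6.03] T [0.34 0.29 0.01] w 0.0464 gf 45.0
```

```bash
for i in 1 2 3; do python3 -m creep '{"translation":[[0,0,0.01],[0,0,0]],"turn":[[0,0,0],[0,0,0]],"grip":[0.4,0.4]}' > /dev/null; python3 d.py; done
```

```text
t 41.3 pos [ 0.6414 -0.235   0.0716] rot [1.7999e+02 1.0000e-01 1.7549e+02] F [-2.71  1.33  8.95] T [0.43 0.33 0.06] w 0.0459 gf 45.0
t 41.55 pos [ 0.6416 -0.2351  0.0713] rot [1.7999e+02 1.4000e-01 1.7549e+02] F [-2.14  2.63 11.63] T [0.48 0.44 0.01] w 0.0463 gf 45.0
t 41.8 pos [ 0.6418 -0.2351  0.071 ] rot [1.7998e+02 1.7000e-01 1.7549e+02] F [-2.77  2.28 11.69] T [0.61 0.53 0.03] w 0.046 gf 45.0
```

```bash
python3 -m creep '{"translation":[[0,0,-0.025],[0,0,-0.015],[0,0,0],[0,0,0],[0,0,0]],"turn":[[0,0,0],[0,0,0],[0,0,0],[0,0,0],[0,0,0]],"grip":[0.4,0.4,0.4,0.6,1]}' 
python3 -m creep '{"translation":[[0,0,0],[0,0,-0.3],[0,0,-0.5],[0,0,-0.5],[0.3,0.5,-0.2]],"turn":[[0,0,0],[0,0,0],[0,0,0],[0,0,0],[0,0,0]],"grip":[1,1,1,1,1]}' 25
python3 -m creep '{"translation":[[0.3,0.6,0],[0.3,0.6,0],[0,0.6,0],[0,0,0],[0,0,0]],"turn":[[0,0,0],[0,0,0],[0,0,0],[0,0,0],[0,0,0]],"grip":[1,1,1,1,1]}' >/dev/null
python3 d.py
python3 - <<'E'
from cell import env
from h import *
for n in ["top","scene"]:
    c=env.read_camera(n); W=cloud(c)
    for x,y in [(.493,-.221),(.567,-.227),(.642,-.233)]:
        m=((W[...,2]>.105)&(np.hypot(W[...,0]-x,W[...,1]-y)<.035)); q=W[m]
        if len(q)>50: print(n,cv2.minEnclosingCircle(q[:,:2].astype(np.float32)),len(q),np.median(q[:,2]))
    cv2.imwrite(f"pics/end_{n}.png",c["frame"][:,:,::-1])
E
```

```text
time_s: 42.42
tool_pos: [0.6399, -0.2351, 0.0706]
tool_rot: [-180.0, -0.1, 175.5]
force: [-0.1, -0.2, -0.5]
grip_width: 0.0559
grasp_force: 0.0
time_s: 43.05
tool_pos: [0.6205, -0.1977, 0.194]
tool_rot: [-179.8, 0.2, 175.1]
force: [0.3, 0.6, -0.4]
grip_width: 0.0866
grasp_force: 0.0
t 43.675 pos [ 0.5832 -0.0466  0.1915] rot [-1.7995e+02 -2.0000e-02  1.7548e+02] F [ 0.37  0.01 -0.61] T [-0.04  0.    0.03] w 0.0871 gf 0.0
top ((0.4906795620918274, -0.22000150382518768), 0.02344447746872902) 310 0.11329120344075537
top ((0.558591902256012, -0.2172260731458664), 0.017330167815089226) 158 0.11280464831232426
scene ((0.5675355195999146, -0.22844037413597107), 0.02587447315454483) 165 0.11297022542660676
scene ((0.6423877477645874, -0.23223784565925598), 0.02601720578968525) 164 0.11297428566879889
```

View pics/end_top.png

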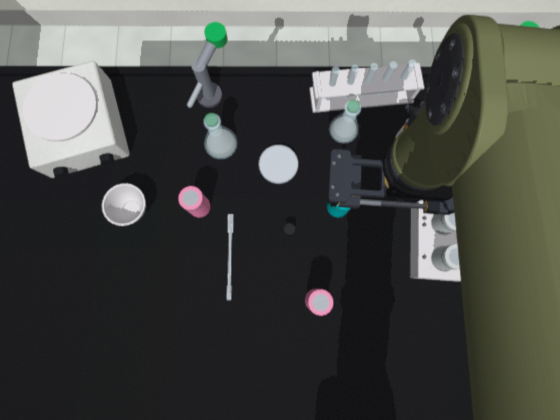

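The top view shows the bystanders where they were: spatula (230,257), stopper (289,228) and the pink canisters unmoved. All three placed canisters have their tops at 113 mm, which is the seated height. Handing in.

```bash
python3 -c '
from cell import env
print(env.sign_off())'
```

```text
the job is handed in; nothing more can be done
None
```

I handed the job in with the empty, aluminium and steel canisters in wells 1, 2 and 3, each pressed to its stop with about 17 N and released upright, finishing at about 44 s; the hand-in gave no verdict.

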